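# Twist the tumbler holder into its socket on the caddy and hang the tumbler

## Robot

A 6-joint arm with a two-finger parallel gripper is mounted at the origin on the work surface. World frame = base frame: x ahead of the robot, y to its left, z up, the work surface at z = 0. Lengths are in m, angles in rad, forces in N, time in s.
With the tool pointing down it reaches from about 0.3 to 0.775 m from the base axis. Payload 14.6 kg.
Tool frame: the origin (TCP) lies at the very end of the fingers, on their centre line; the grasp point (between the pads) lies manip.grip_depth behind it (manip.grip_depth is the distance from the TCP to the grasp point, in m); z points along the fingers, y is the line along which they close (so a half turn about z gives the same grasp; the last joint's range is limited). The gripper opens to 94 mm and grips with 3 to 60 N. Pads are 16 mm wide; open, the fingers measure 119 mm over their backs; the gripper's body (75 mm by 177 mm) begins 78 mm behind the grasp point.
Start: joints at [-1.179, 0.3, 1.521, -0, 1.321, -0.067], TCP at [0.244, -0.493, 0.205] pointing down, gripper open.
Joint ranges: [-3.03, 3.03], [-0.79, 2.21], [0.23, 2.52], [-1.04, 4.18], [0, 3.07], [-2.55, 2.55]. Speed limits (rad/s): [2.22, 2.22, 2.57, 3.14, 3.14, 3.14].

## Interface

Orientations are given as a unit quaternion [w, x, y, z].
In Python, from station import manip gives the robot as it stands. The module is installed in compiled form; this text tells all that it offers. Calls block until the motion is done:
- manip.movep(position, orientation): joint-space move of the TCP to a pose.
- manip.move_straight(position, ori=None, feed=0.15, f_stop=None): straight line of the TCP; ori=None keeps the orientation; feed is the mean speed in m/s. With f_stop (N) it stops when the force on the tool has changed by that much, and returns True; else False.
- manip.goto_joints(angles): joint-space move.
- manip.gripper_to(opening, f_grip=None): finger opening in m; f_grip is the grip in N (None keeps the last); returns when the fingers have stopped.
- manip.sleep(seconds).
- manip.solve_ik(position, orientation): joint angles nearest the present ones, or None.
- manip.get_image(name): name is "side" or "top"; returns a dict with "img" (400x640x3 uint8, red, green, blue), "mtx" (3x3 intrinsics, pixels), "extrinsics" (4x4, takes a point from camera to world coordinates). Camera axes: x right, y up, looking along -z (the intrinsics and any distortion apply to the point x, -y, -z); pixel columns grow to the right and rows downward; lengths in m; the calibration is good to about 2 mm. A picture is of the moment at which its call begins. There is no depth.
A pose or a line that the arm cannot do raises manip.MotionError and nothing moves.
- manip.sign_off(): hands the job in; it is judged then, once.
Readings, each from a call of its own:
- manip.read_time(): time.
- manip.read_joint_pos(): joint angles.
- manip.read_qvel(): joint speeds.
- manip.read_joint_torque(): joint torques, N m.
- manip.read_eef_pos(): TCP position.
- manip.read_orientation(): TCP orientation.
- manip.read_contact_force(): force on the tool from outside, world axes, zero at the start.
- manip.read_ft_torque(): the same for the moment, N m.
- manip.read_gripper_width(): finger opening in m.
- manip.read_grasp_force(): force on a finger pad.
Only numpy, scipy, OpenCV 4.12 (cv2) and the standard library are available. Lean on these libraries where they do the work, as an engineer would, in place of code of your own. Each camera call takes 0.05 s, during which the arm holds its last target. There are 200 camera calls.

## Task

Fit the chrome tumbler holder to the corner caddy: push its round hub straight up into the twist-lock socket that hangs from the caddy's upper shelf, turn it anticlockwise as seen from above until the lugs come fully home against their stop, and let go so that it hangs there by itself. Then hang the white tumbler upright in the holder's ring, leaving the other things on the counter and the shelves where they stand.

Things in the scene. Friction and masses are not known exactly. Their poses are not given: they have to be found in the camera images.
- socket: Chrome twist-lock socket, round, 72 mm across, 21 mm tall, open below, on a strap 50 mm in front of the caddy's upper shelf; fixed, but placed and turned anew each time. Origin on its axis in its flat underside, 190 mm above the counter. z up; x level, straight out from the caddy: the holder's arm points this way when locked. Bore 45 mm across, 17 mm deep inside.
- lug_gap (a point): Middle of one of two opposite gaps, each 36 degrees wide and 61 mm over both, that let the hub's lugs up into the socket: 27 mm from its axis, 55 degrees clockwise (from above) of its x. So the hub enters with the holder's x axis (arm) 55 degrees clockwise of the socket's x, within 8 degrees, up to flange against underside. Axes as the socket.
- lug_seat (a point): Where the arm-side lug rests when locked: 27 mm along the socket's x, on a 6 mm thick ledge. Held up at flange contact, the hub turns 55 degrees anticlockwise (from above) over a ramp (3.5 to 6 mm thick) to the flat seats; a solid stop ends the turn 1 to 2 degrees further. Only friction resists. Let go, it hangs on its lugs, 1 mm lower, the ring end sagging 5 mm.
- holder_grip (a point): Chrome tumbler holder, 220 g, 223 mm long, 37 mm tall, loose, lying level on its flat underside: a straight arm from a round hub to a ring. This point is mid-arm, the place to pinch it, near the balance point: arm 12 mm wide, 14 mm high, its middle 15 mm above the underside, bare for 30 mm towards the ring and 65 mm towards the hub. x runs along the arm from hub to ring, z up.
- hub_seat (a point): On the hub's axis in the flange's top face, 96 mm from holder_grip towards -x, 22 mm above the underside; meets the socket's origin when fitted. Below: flange 60 mm across, 6 mm thick, body 54 mm. Above: neck 41 mm across, 15 mm tall, bevelled top; two lugs along +x and -x, 55 mm over both, 8.4 mm wide, 5 mm thick, undersides 7.5 mm above this face. Axes as holder_grip.
- ring_top (a point): Centre of the holder's ring in its top edge, 64 mm from holder_grip towards +x, 22 mm above the underside. Ring 58 mm inside, 66 mm outside, 22 mm tall, open through. Axes as holder_grip.
- tumbler_mid (a point): White ceramic tumbler, 170 g, 96 mm tall, loose, upright; this point is on its axis 48 mm over its underside. Lower part 53 mm across, 55 mm tall; then a sloping shoulder to 62 mm across for the top 35 mm; open above, wall 3.5 mm. Hung in the ring, its shoulder rests on the ring's top edge and this point is about 10 mm below ring_top.
- caddy: Chrome wire two-level corner caddy, fixed: quarter-round shelves, radius 240 mm, floors 30 and 215 mm up, rails 28 mm above each, three posts 284 mm tall. Origin on the counter; x points back to the corner post at x 130 mm, front posts at x -40, y +170 and -170 mm; its round front reaches x -110 mm; socket's axis at x -160, y 0.
- soap_pump_mid (a point): White pump soap bottle, 64 mm across and 174 mm tall with a chrome spout that reaches 43 mm from its axis, standing beside the socket; point half-way up. A bystander, to be left alone.
- cream_pot_mid (a point): Squat amber cream pot with black lid, 69 mm across, 50 mm tall; point half-way up. A bystander, to be left alone.
- perfume_mid (a point): Clear rectangular perfume bottle 34 x 54 mm with a round black cap, 90 mm tall; point half-way up. A bystander, to be left alone.
- nail_brush_mid (a point): Wooden nail brush 85 x 36 mm, 28 mm tall (33 mm with its grip), x along its length; point half-way up. A bystander, to be left alone.
- amber_jar_mid (a point): Amber glass jar with a tight black screw lid, 60 mm across, 83 mm tall, on the caddy's lower shelf; point half-way up. A bystander, to be left alone.
- trimmer_mid (a point): Grey trimmer 147 mm long, lying on the caddy's lower shelf; point at its middle. A bystander, to be left alone.
- comb_mid (a point): Black plastic comb 165 mm long lying on the caddy's upper shelf; point at its middle. A bystander, to be left alone.
- tweezer_mid (a point): Steel tweezer 98 mm long lying on the caddy's upper shelf; point at its middle. A bystander, to be left alone.
There are look-alikes about, which are no part of the job. Of the things that look like the part that bears holder_grip, the largest one is meant.

How it is judged:
By the outcome, as a careful person would: the job done as asked, in the order asked, and still so for the second after the job is handed in, with the robot touching nothing.
It also fails if it takes over 72 s, if anything falls off the work surface, if the arm or the gripper's body presses on something with over 40 N, if the wrist force passes 120 N, or if a joint passes its speed limit or range.

## Working session

There is one attempt and no reset: what is moved stays moved. The work goes in short steps, each a Python script; the robot and the scene stay as the last script left them, time stands still between calls to the robot, and variables do not carry over. Pictures are saved under pics/ and viewed, at most 10 in all, crops included, and the job is handed in when it is done.

```bash
mkdir -p pics; python3 - <<'E'
from station import manip
import cv2,numpy as np,pickle
d={}
for n in("side","top"):
    r=manip.get_image(n);d[n]=r
    cv2.imwrite(f"pics/{n}0.png",cv2.resize(r["img"][:,:,::-1],(800,500)))
    print(n,r.keys(),np.round(r["mtx"],1).tolist(),np.round(r["extrinsics"],4).tolist())
pickle.dump(d,open("d0.pkl","wb"))
print(manip.grip_depth,manip.read_orientation(),manip.read_time(),manip.read_gripper_width())
E
```

```text
side dict_keys(['img', 'mtx', 'extrinsics']) [[411.7, 0.0, 310.4], [0.0, 411.7, 197.5], [0.0, 0.0, 1.0]] [[-0.9326, 0.2686, -0.241, 0.3074], [-0.3603, -0.6566, 0.6626, 0.6711], [0.0197, 0.7048, 0.7091, 0.8634], [0.0, 0.0, 0.0, 1.0]]
top dict_keys(['img', 'mtx', 'extrinsics']) [[412.6, 0.0, 329.3], [0.0, 412.6, 197.3], [0.0, 0.0, 1.0]] [[0.0093, 0.9906, -0.1361, 0.3783], [-0.9999, 0.0099, 0.0033, -0.0121], [0.0046, 0.1361, 0.9907, 1.3007], [0.0, 0.0, 0.0, 1.0]]
0.0188 [-4.86470454e-04  9.73804872e-01  2.27384753e-01 -9.84551967e-05] 0.1 0.09391425058917097
```

View pics/side0.png

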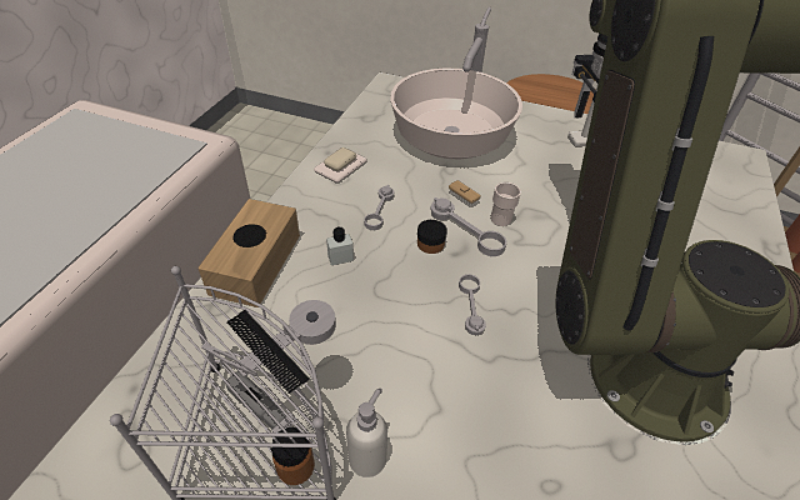

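View pics/top0.png

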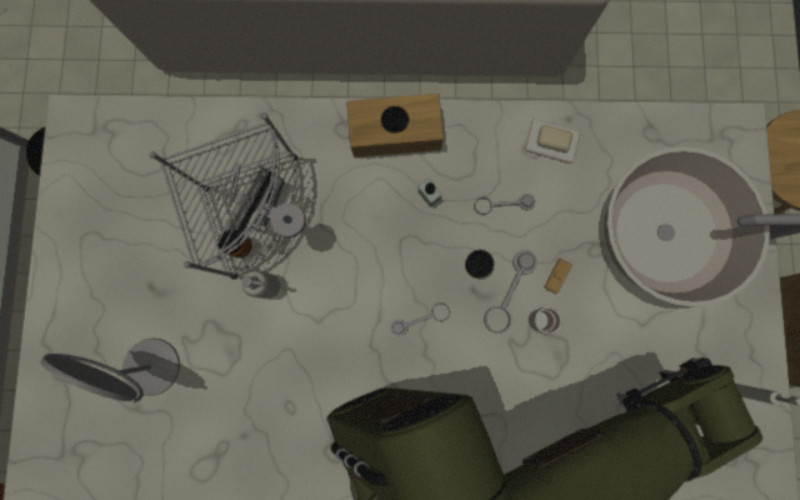

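Side view (800 px scale): three holder-like parts – A hub (442,207) to ring (491,242), B (385,192)–(373,222), C (475,324)–(469,284). In the top view these are A (525,260)–(497,320), B (527,202)–(484,206) and C (400,327)–(440,312). A is by far the largest, so I choose A. The socket disc is at side (312,322), top (286,220). The tumbler is at side (505,204), top (544,320). The corner post tip is at top (153,155).

```bash
python3 - <<'E'
import cv2,numpy as np,pickle
d=pickle.load(open("d0.pkl","rb"))
def crop(n,x,y,w,h,s):
    im=d[n]["img"][y:y+h,x:x+w,::-1]
    return cv2.resize(im,None,fx=s,fy=s,interpolation=cv2.INTER_CUBIC)
a=crop("top",370,190,100,75,4); b=crop("side",330,135,100,75,4)
c=crop("top",115,75,160,120,2.5); e=crop("side",220,225,100,75,4)
cv2.imwrite("pics/crop1.png",np.vstack([np.hstack([a,b]),np.hstack([c,e])]))
E
```

```text
(no output)
```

View pics/crop1.png

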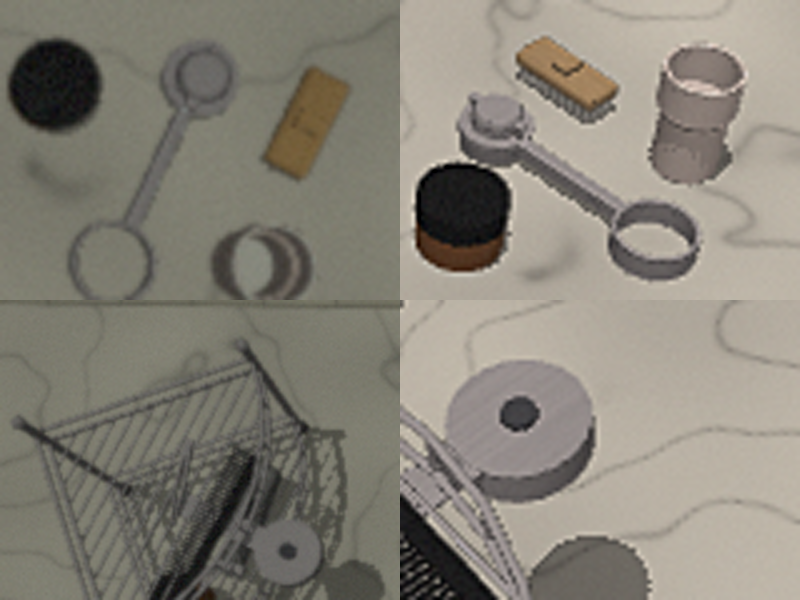

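The crop confirms A: it has a large hub with lugs, a long arm and a ring. Crop positions are hub (199,79) and ring (110,262) in the top crop, ring (654,230) in the side crop, and the socket's dark centre dot at (288,551) top and (519,414) side. The tumbler rim is at about (702,72) in the side crop.

```bash
cat > h.py <<'E'
import cv2,numpy as np,pickle
def ray(r,u,v):
    K=r["mtx"];T=r["extrinsics"]
    d=T[:3,:3]@np.array([(u-K[0,2])/K[0,0],-(v-K[1,2])/K[1,1],-1.]);return T[:3,3],d/np.linalg.norm(d)
def plane(r,u,v,z):
    o,d=ray(r,u,v);return o+d*(z-o[2])/d[2]
def tri(r1,p1,r2,p2):
    A=np.zeros((3,3));b=np.zeros(3)
    for r,p in((r1,p1),(r2,p2)):
        o,d=ray(r,*p);M=np.eye(3)-np.outer(d,d);A+=M;b+=M@o
    x=np.linalg.solve(A,b)
    return x,[np.linalg.norm(np.cross(x-ray(r,*p)[0],ray(r,*p)[1])) for r,p in((r1,p1),(r2,p2))]
def proj(r,P):
    T=r["extrinsics"];q=T[:3,:3].T@(np.asarray(P)-T[:3,3]);K=r["mtx"]
    return K[0,0]*q[0]/-q[2]+K[0,2],-K[1,1]*q[1]/-q[2]+K[1,2]
def blob(r,x,y,w,h,thr):
    g=r["img"][y:y+h,x:x+w].astype(int).sum(2)/3
    m=np.clip(thr-g,0,None);ys,xs=np.mgrid[y:y+h,x:x+w];return (m*xs).sum()/m.sum(),(m*ys).sum()/m.sum()
E
python3 - <<'E'
from h import *
np.set_printoptions(precision=4,suppress=True)
d=pickle.load(open("d0.pkl","rb"));t,s=d["top"],d["side"]
c=lambda u,v,x0,y0,k:((u+.5)/k-.5+x0,(v+.5)/k-.5+y0)
# socket dot
bt=blob(t,226,172,9,9,75); bs=blob(s,344-100,300-75+22,12,13,110)
print("dot",bt,bs,tri(t,bt,s,bs),plane(t,*bt,.211),plane(s,*bs,.211))
# ellipse check in side
print("ell",plane(s,*c(520,416,220,0,4)[:1],c(0,116,0,225,4)[1],.211))
for n,pt,ps,z in(("ring",(110,262),(254,230),.022),("hubflange",(199,79),(96,127),.022),("necktop",(204,74),(98,110),.037)):
    a=c(*pt,370,190,4);b=c(*ps,330,135,4);print(n,tri(t,a,s,b),plane(t,*a,z),plane(s,*b,z))
print("tumb rim",plane(s,*c(302,72,330,135,4),.096),plane(t,*c(240,262,370,190,4),.096),plane(t,*c(262,262,370,190,4),.05))
print("posts",[plane(t,*c(u,v-300,115,75,2.5),.280) for u,v in((18,423),(240,346))])
E
```

```text
dot (np.float64(229.61214249874564), np.float64(175.1560461615655)) (np.float64(249.31198261589407), np.float64(253.27855960264907)) (array([0.5845, 0.2519, 0.2124]), [np.float64(0.0005364434042768023), np.float64(0.0005364434042769912)]) [0.5853 0.2524 0.211 ] [0.5845 0.2509 0.211 ]
ell [0.4012 0.1779 0.211 ]
ring (array([ 0.3765, -0.2259,  0.0237]), [np.float64(0.00021410109785165507), np.float64(0.0002141010978515052)]) [ 0.3767 -0.2262  0.022 ] [ 0.3765 -0.2278  0.022 ]
hubflange (array([ 0.5189, -0.2984,  0.0183]), [np.float64(0.00025359808982812737), np.float64(0.0002535980898280703)]) [ 0.5187 -0.2975  0.022 ] [ 0.5177 -0.2942  0.022 ]
necktop (array([ 0.52  , -0.2986,  0.0355]), [np.float64(0.0011955197325235192), np.float64(0.0011955197325235337)]) [ 0.521  -0.2981  0.037 ] [ 0.5184 -0.2969  0.037 ]
tumb rim [ 0.3755 -0.3277  0.096 ] [ 0.3777 -0.308   0.096 ] [ 0.3778 -0.3358  0.05  ]
posts [array([0.7024, 0.5159, 0.28  ]), array([0.7871, 0.2935, 0.28  ])]
```

```bash
cat >> h.py <<'E'
from station import manip
def Q(deg):
    a=np.radians(deg)/2;return [0,np.cos(a),np.sin(a),0]
def u(deg): return np.array([np.cos(np.radians(deg)),np.sin(np.radians(deg))])
def st(tag=""):
    print(tag,"t%.1f"%manip.read_time(),"p",np.round(manip.read_eef_pos(),4),"F",np.round(manip.read_contact_force(),1),"M",np.round(manip.read_ft_torque(),2),"w%.4f"%manip.read_gripper_width(),"g%.0f"%manip.read_grasp_force(),flush=True)
def snap(name,boxes):
    """boxes: (cam,x,y,w,h,scale) stacked side by side"""
    d={n:manip.get_image(n) for n in("top","side")};pickle.dump(d,open(name+".pkl","wb"))
    ims=[cv2.resize(d[n]["img"][y:y+h,x:x+w,::-1],None,fx=s,fy=s,interpolation=cv2.INTER_CUBIC) for n,x,y,w,h,s in boxes]
    cv2.imwrite(f"pics/{name}.png",np.hstack(ims));return d
E
python3 - <<'E'
from h import *
hub=np.array([.519,-.2978]);ring=np.array([.3766,-.2265])
dd=ring-hub;ang=np.degrees(np.arctan2(dd[1],dd[0]));g=hub+.096*dd/np.linalg.norm(dd);a=ang-180
print(ang,g)
for p,aa in(((*g,.12),a),((.4906,.2335,.15),11),((.5475,.1636,.15),67)): print(np.round(manip.solve_ik(p,Q(aa)),2))
manip.gripper_to(.034); manip.movep([*g,.10],Q(a)); st()
print(manip.move_straight([*g,.005],feed=.08,f_stop=6)); st()
manip.gripper_to(0,60); st("grip")
print(manip.move_straight([*g,.06],feed=.1)); st("up")
E
```

```text
153.40276922534346 [ 0.43315912 -0.25481928]
[-0.6   0.29  1.75 -0.    1.11  1.43]
[ 0.38  0.34  1.61 -0.    1.2   1.76]
[ 0.23  0.4   1.52 -0.    1.22  0.63]
 t2.5 p [ 0.4331 -0.2554  0.1003] F [-0.1 -0.1 -0.1] M [0.11 0.01 0.06] w0.0340 g0
False
 t3.8 p [ 0.4334 -0.255   0.0055] F [-0.7  0.1  1. ] M [ 0.05  0.   -0.04] w0.0340 g0
grip t4.3 p [ 0.4332 -0.2549  0.0052] F [-0.4 -1.9  3.4] M [-0.12  0.26  0.09] w0.0114 g60
False
up t5.0 p [ 0.4329 -0.2546  0.0595] F [ 0.5  0.1 -3.2] M [ 0.04  0.01 -0.01] w0.0118 g60
```

```bash
python3 - <<'E'
from h import *
d=pickle.load(open("d0.pkl","rb"))
print("pump top", plane(d["top"],204,222,.15),plane(d["side"],367/1.25,410/1.25,.17))
hub=np.array([.600,.150]);a=11;g=hub+.096*u(a+180)
manip.move_straight([.4331,-.2548,.16],feed=.2)
manip.movep([*g,.179],Q(a)); manip.sleep(.2); st()
r=manip.read_orientation();print(np.round(r,4),np.degrees(2*np.arctan2(r[2],r[1])))
p=manip.read_eef_pos()
H=np.r_[p[:2]-.096*u(a+180),.211]
for n in("top","side"):print(n,proj(d[n],H))
x,y=map(int,proj(d["top"],H));X,Y=map(int,proj(d["side"],H))
print(x,y,X,Y)
snap("s1",[("top",x-50,y-50,100,100,4),("side",X-50,Y-50,100,100,4)])
E
```

```text
pump top [0.46336775 0.33288091 0.15      ] [0.45147937 0.34443999 0.17      ]
 t7.3 p [0.5059 0.1309 0.1789] F [ 0.  -0.3 -2.4] M [-0.01  0.01 -0.03] w0.0115 g60
[ 0.      0.9955  0.0952 -0.    ] 10.921668745369445
top (np.float64(268.23036385578746), np.float64(170.09625655462747))
side (np.float64(264.582274315618), np.float64(215.5261174751548))
268 170 264 215
```

View pics/s1.png

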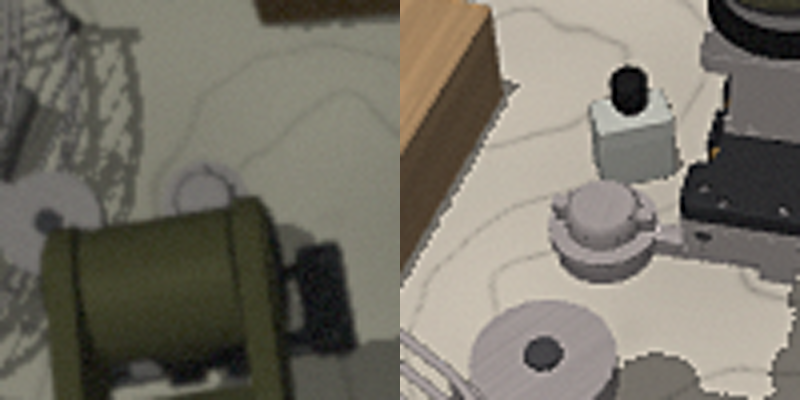

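The top crop shows the hub half hidden by the wrist, with the neck at about (204,195). In the side crop the neck disc is at about (605,207) against a predicted (604,204), so it is close. I'll overlay the predicted circles once, larger, to read the offset.

```bash
python3 - <<'E'
from h import *
d=pickle.load(open("s1.pkl","rb"))
p=manip.read_eef_pos();c=p[:2]-.096*u(190.92)
S=np.array([.5847,.2516])
out=[]
for n,x0,y0 in(("side",234,190),("top",205,140)):
    k=8;w,h=(50,70)
    if n=="top": x0+=0
    w=50 if n=="side" else 50
    if n=="top": x0,y0=243,145
    im=cv2.resize(d[n]["img"][y0:y0+h,x0:x0+w,::-1],None,fx=k,fy=k,interpolation=cv2.INTER_CUBIC)
    for (q,r,z,col) in((c,.0300,p[2]+.017,(0,0,255)),(c,.0205,p[2]+.032,(0,255,0)),(S,.036,.211,(255,0,0)),(S,.036,.190,(255,0,0))):
        P=np.array([proj(d[n],[q[0]+r*np.cos(t),q[1]+r*np.sin(t),z]) for t in np.linspace(0,6.283,73)])
        cv2.polylines(im,[np.int32((P-[x0,y0]+.5)*k-.5)],True,col,1)
    out.append(im)
cv2.imwrite("pics/ov1.png",np.hstack(out))
E
```

```text
(no output)
```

View pics/ov1.png

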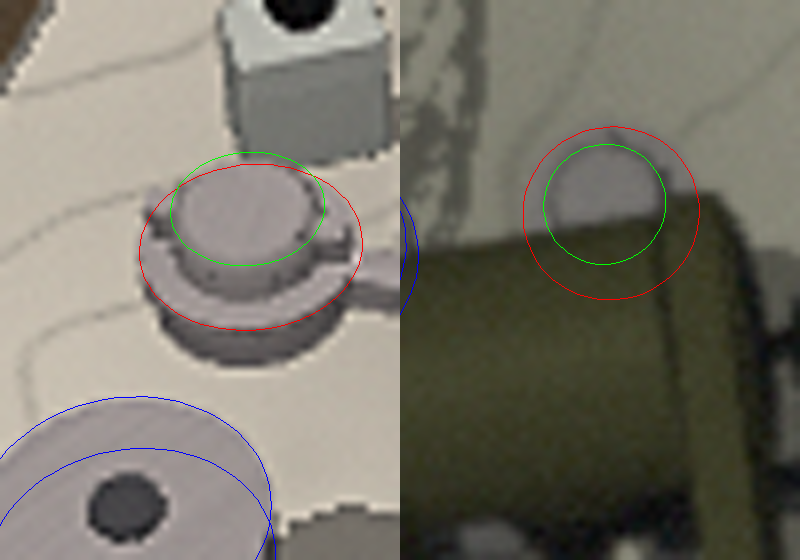

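Against the prediction, the hub sits about 0.8 mm further out along the arm and up to 1 mm low. The socket outline matches. I'll go under the socket and push up.

```bash
python3 - <<'E'
from h import *
S=np.array([.5848,.2518]);L=.0968;a=11
p=manip.read_eef_pos()
manip.move_straight([p[0],p[1],.144],feed=.15)
g=S+L*u(a+180)
manip.move_straight([*g,.144],feed=.12); manip.sleep(.2); st("below")
r=manip.move_straight([*g,.178],feed=.02,f_stop=5); st(f"up {r}")
E
```

```text
below t9.0 p [0.4899 0.2329 0.1441] F [-0.4 -0.6 -3. ] M [-0.02  0.05 -0.02] w0.0115 g60
up True t10.4 p [0.4893 0.2331 0.1739] F [ 0.6  1.  -4.6] M [0.06 0.01 0.01] w0.0113 g60
```

```bash
python3 - <<'E'
from h import *
S=np.array([.5848,.2518]);L=.0968;z=.1736
r=manip.read_orientation();print(np.degrees(2*np.arctan2(r[2],r[1])))
for a in np.arange(17,66,6.):
    g=S+L*u(a+180)
    s=manip.move_straight([*g,z],Q(a),feed=.03,f_stop=15)
    st(f"{a} {s}")
    if s: break
E
```

```text
10.998376773232925
17.0 False t10.8 p [0.4921 0.2235 0.1734] F [ 0.5 -0.7 -3.7] M [-0.01  0.01 -0.01] w0.0113 g60
23.0 False t11.3 p [0.4956 0.2141 0.1735] F [-0.8 -0.8 -3.6] M [-0.16  0.04 -0.02] w0.0112 g60
29.0 False t11.8 p [0.5001 0.205  0.1736] F [ 0.2 -0.5 -3.7] M [-0.14  0.08 -0.  ] w0.0115 g60
35.0 False t12.3 p [0.5054 0.1964 0.1735] F [-0.5 -0.1 -4.1] M [-0.14  0.12 -0.02] w0.0117 g60
41.0 False t12.8 p [0.5117 0.1884 0.1736] F [-0.3 -0.6 -3.7] M [-0.15 -0.02  0.02] w0.0114 g60
47.0 False t13.3 p [0.5187 0.1811 0.1736] F [ 0.1 -0.6 -3.6] M [-0.17  0.04 -0.06] w0.0115 g60
53.0 False t13.8 p [0.5264 0.1746 0.1736] F [-0.4  0.  -4. ] M [-0.17  0.04 -0.01] w0.0113 g60
59.0 False t14.3 p [0.5349 0.1689 0.1736] F [-0.6 -0.7 -3.7] M [-0.22  0.02 -0.02] w0.0114 g60
65.0 False t14.8 p [0.5438 0.1641 0.1736] F [ 0.7 -0.1 -4.4] M [-0.18 -0.04  0.06] w0.0117 g60
```

```bash
python3 - <<'E'
from h import *
S=np.array([.5848,.2518]);L=.0968;z=.1736
for a in np.arange(65.7,73,.7):
    g=S+L*u(a+180)
    manip.move_straight([*g,z],Q(a),feed=.01); 
    F=np.mean([manip.read_contact_force() for _ in range(3)],0); M=manip.read_ft_torque()
    tang=F[:2]@u(a+270); r=manip.read_orientation()
    print("%.1f real %.2f tang %.1f"%(a,np.degrees(2*np.arctan2(r[2],r[1])),tang),np.round(M,2))
    if tang<-9: break
st()
E
```

```text
65.7 real 65.69 tang -1.0 [-0.14  0.1   0.07]
66.4 real 66.40 tang -1.0 [0.02 0.1  0.05]
67.1 real 67.10 tang -2.2 [ 0.08  0.23 -0.01]
67.8 real 67.81 tang -4.2 [0.25 0.62 0.02]
68.5 real 68.51 tang -7.8 [ 0.43  1.06 -0.07]
69.2 real 69.22 tang -10.4 [ 0.6   1.5  -0.15]
 t16.4 p [0.5497 0.1617 0.1734] F [-9.2  5.2 -2.1] M [ 0.6   1.5  -0.15] w0.0114 g60
```

The tangential force rises from about 67.5°, so the lugs are at the stop. I'll ease off, lower onto the lugs, release and look.

```bash
python3 - <<'E'
from h import *
S=np.array([.5848,.2518]);L=.0968
a=68.2;g=S+L*u(a+180)
manip.move_straight([*g,.1736],Q(a),feed=.01);st()
manip.move_straight([*g,.1727],feed=.01);st("low")
manip.gripper_to(.036);st("open")
manip.move_straight([*g,.30],feed=.15,f_stop=10);st("up")
manip.movep([.42,-.2,.30],Q(0));st()
P=np.r_[S+.08*u(a+180),.18]
d=pickle.load(open("d0.pkl","rb"))
x,y=map(int,proj(d["top"],P));X,Y=map(int,proj(d["side"],P));print(x,y,X,Y)
snap("s2",[("top",x-50,y-60,100,120,4),("side",X-50,Y-60,100,120,4)])
E
```

```text
t16.7 p [0.5485 0.1621 0.1735] F [-5.9  3.5 -2.2] M [ 0.36  0.88 -0.02] w0.0113 g60
low t16.9 p [0.5487 0.1621 0.173 ] F [-5.8  2.4  0. ] M [ 0.41  0.98 -0.04] w0.0116 g60
open t17.5 p [0.5489 0.1619 0.1727] F [ 0.8 -0.1  0.4] M [ 0.04 -0.03  0.01] w0.0356 g0
up t18.5 p [0.5486 0.1619 0.299 ] F [ 0.1  1.1 -0.8] M [ 0.02 -0.04 -0.05] w0.0360 g0
 t20.0 p [ 0.4204 -0.1995  0.2999] F [-0.   0.4  1. ] M [ 0.09  0.   -0.02] w0.0362 g0
259 188 278 240
```

View pics/s2.png

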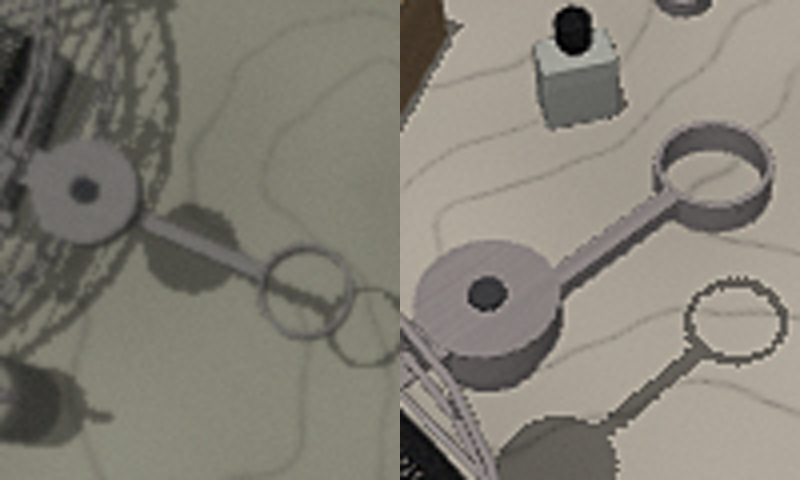

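The holder hangs by itself, with the ring clear of everything. In the crop, the ring centre is at top (307,292) and side (714,165).

```bash
python3 - <<'E'
from h import *
np.set_printoptions(precision=4,suppress=True)
d=pickle.load(open("s2.pkl","rb"));t,s=d["top"],d["side"]
c=lambda u,v,x0,y0,k:((u+.5)/k-.5+x0,(v+.5)/k-.5+y0)
a=c(307.5,292,209,128,4);b=c(314,165,228,180,4)
print(tri(t,a,s,b),plane(t,*a,.184),plane(s,*b,.184))
S=np.array([.5848,.2518])
for x in(plane(t,*a,.184),plane(s,*b,.184)):
    e=x[:2]-S;print(np.linalg.norm(e),np.degrees(np.arctan2(e[1],e[0])))
for an in(-112,-112.5,-113):print(S+.16*u(an))
# tumbler crops
cr=[cv2.resize(d[n]["img"][y:y+40,x:x+40,::-1],None,fx=10,fy=10,interpolation=cv2.INTER_CUBIC) for n,x,y in(("top",415,237),("side",385,140))]
cv2.imwrite("pics/tum.png",np.hstack(cr))
E
```

```text
(array([0.522 , 0.1041, 0.1798]), [np.float64(0.0001532274917469892), np.float64(0.00015322749174714022)]) [0.5213 0.1037 0.184 ] [0.5209 0.1076 0.184 ]
0.16115093710937559 -113.19013009781646
0.15772995756066252 -113.90986625037544
[0.5249 0.1035]
[0.5236 0.104 ]
[0.5223 0.1045]
```

View pics/tum.png

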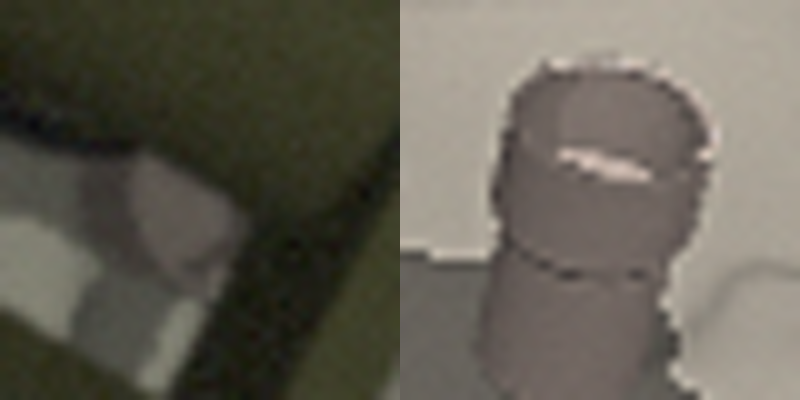

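The tumbler rim is at about (611,128) in the side crop, consistent with the earlier (0.3755, -0.328). I'll centre it with a light crosswise squeeze, then grasp it.

```bash
python3 - <<'E'
from h import *
T=[.3755,-.3285]
manip.movep([*T,.14],Q(-23)); manip.gripper_to(.090,3)
print(manip.move_straight([*T,.066],feed=.12,f_stop=6)); st()
manip.gripper_to(.04,4); st("c1")
manip.gripper_to(.090)
manip.move_straight([*T,.105],feed=.15)
manip.movep([*T,.105],Q(67))
print(manip.move_straight([*T,.066],feed=.1,f_stop=6)); 
manip.gripper_to(.04,25); st("c2")
manip.move_straight([*T,.27],feed=.2); st("lift")
manip.movep([.5222,.1043,.275],Q(67)); manip.sleep(.3); st("hover")
P=[.5222,.1043,.21]
d=pickle.load(open("d0.pkl","rb"));X,Y=map(int,proj(d["side"],P));print(X,Y)
snap("s3",[("side",X-50,Y-50,100,75,8)])
E
```

```text
False
 t22.6 p [ 0.3758 -0.3288  0.0666] F [-0.3  0.6  0.3] M [ 0.04 -0.02 -0.02] w0.0900 g0
c1 t23.2 p [ 0.3756 -0.3287  0.0663] F [ 0.  -1.5  2. ] M [-0.14  0.04  0.01] w0.0638 g4
False
c2 t26.7 p [ 0.3756 -0.3286  0.0662] F [ 0.6 -0.5  3.2] M [-0.07 -0.11  0.03] w0.0607 g25
lift t27.9 p [ 0.3752 -0.3282  0.2688] F [ 0.2 -0.2 -2.5] M [ 0.02 -0.06 -0.03] w0.0604 g25
hover t29.8 p [0.5223 0.1039 0.275 ] F [-0.5  0.6 -1.7] M [-0.09 -0.04 -0.03] w0.0605 g25
306 211
```

View pics/s3.png

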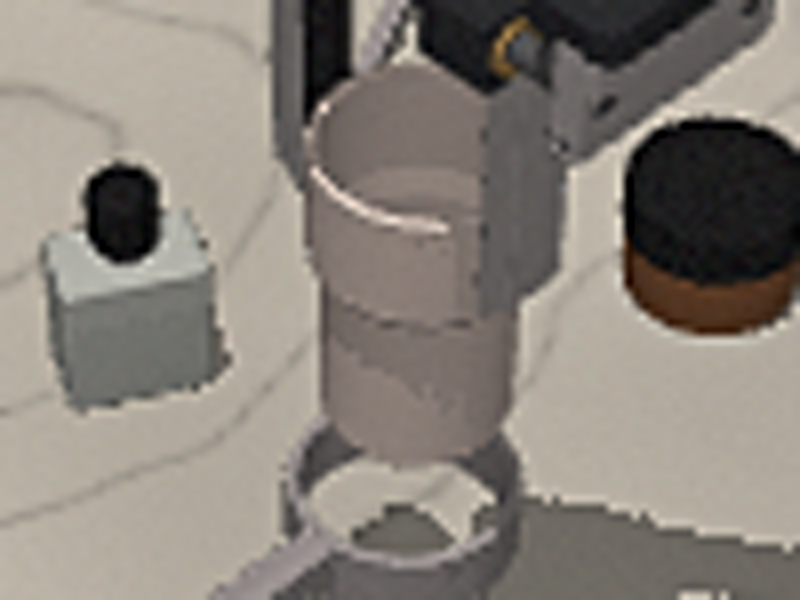

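The tumbler is held upright just above the ring. Its body centre is at about x 419 in the crop and the ring centre at about x 402. I'll compare these with the projected vertical to get any offset.

```bash
python3 - <<'E'
from h import *
d=pickle.load(open("s3.pkl","rb"))["side"]
p=manip.read_eef_pos();f=lambda P:np.round((np.array(proj(d,P))-[256,161]+.5)*8-.5,1)
for z in(.184,.21,.24,.306):
    print(z,f([p[0],p[1],z]), f([p[0]+.001,p[1],z])-f([p[0],p[1],z]), f([p[0],p[1]+.001,z])-f([p[0],p[1],z]))
# body edges by row: tumbler colour vs. background profile
g=d["img"][161:236,256:356].astype(int)
for v in(203,206,209): print(v,[tuple(int(q) for q in g[v-161,c]) for c in (38,39,40,41,42,62,63,64,65,66)])
E
```

```text
0.184 [404.6 472.2] [-3.4 -1. ] [-1.3  2.5]
0.21 [405.8 408.1] [-3.5 -1. ] [-1.4  2.5]
0.24 [407.2 330.8] [-3.5 -1. ] [-1.4  2.5]
0.306 [410.6 146.6] [-3.7 -1. ] [-1.4  2.5]
203 [(172, 164, 151), (174, 168, 154), (89, 79, 74), (122, 110, 106), (108, 98, 93), (108, 97, 93), (100, 90, 86), (122, 114, 106), (196, 187, 174), (185, 178, 165)]
206 [(184, 175, 164), (187, 181, 167), (104, 93, 87), (120, 108, 102), (129, 118, 112), (107, 97, 94), (102, 92, 86), (144, 135, 126), (189, 180, 168), (178, 169, 158)]
209 [(182, 175, 163), (184, 179, 165), (107, 95, 90), (122, 113, 106), (128, 117, 111), (107, 97, 93), (98, 89, 85), (162, 154, 144), (167, 161, 150), (174, 167, 154)]
```

```bash
python3 - <<'E'
from h import *
d=pickle.load(open("s3.pkl","rb"))["side"]
p=manip.read_eef_pos();th=np.linspace(0,2*np.pi,721)
def ext(c,r,z):
    P=np.array([proj(d,[c[0]+r*np.cos(t),c[1]+r*np.sin(t),z]) for t in th]);return P.min(0),P.max(0)
zr=p[2]+.030;zb=zr-.096
for o in((0,0),(-4.5,0),(-6,0),(-2.2,2.2)):
    c=p[:2]+1e-3*(o[0]*u(67)+o[1]*u(157))
    print(o,"rim",np.round(np.r_[ext(c,.031,zr)],1),"bottom",np.round(np.r_[ext(c,.0265,zb)],1))
g=d["img"].astype(int).sum(2)//3
print("rim rows",[(c,g[164:176,c].tolist()) for c in(302,306,310)])
print("bottom",[(c,g[214:224,c].tolist()) for c in(304,308,312)])
print("left rim",[(r,g[r,288:302].tolist()) for r in(180,184,188)])
print("ring",[(r,g[r,286:326].tolist()) for r in(222,)])
E
```

```text
(0, 0) rim [291.4 169.  322.4 190.1] bottom [294.  203.1 318.5 221.1]
(-4.5, 0) rim [293.  168.  323.9 188.9] bottom [295.5 202.1 319.9 219.9]
(-6, 0) rim [293.5 167.7 324.4 188.5] bottom [296.  201.7 320.4 219.6]
(-2.2, 2.2) rim [292.9 169.  323.9 190.1] bottom [295.5 203.1 319.9 221.1]
rim rows [(302, [153, 144, 153, 146, 148, 120, 123, 108, 110, 111, 112, 107]), (306, [107, 115, 109, 199, 166, 120, 111, 111, 116, 115, 114, 115]), (310, [25, 29, 29, 21, 34, 138, 117, 117, 115, 116, 115, 116])]
bottom [(304, [126, 128, 127, 127, 128, 176, 173, 168, 170, 171]), (308, [126, 125, 126, 124, 126, 146, 173, 171, 158, 150]), (312, [120, 119, 119, 121, 100, 159, 153, 160, 169, 172])]
left rim [(180, [171, 168, 117, 82, 90, 97, 111, 118, 87, 97, 101, 105, 107, 110]), (184, [167, 161, 161, 172, 176, 85, 83, 108, 148, 216, 94, 110, 120, 122]), (188, [152, 169, 171, 173, 175, 177, 92, 111, 114, 120, 120, 118, 119, 115])]
ring [(222, [167, 167, 169, 168, 172, 113, 147, 102, 95, 180, 173, 168, 168, 168, 169, 169, 170, 169, 170, 171, 169, 163, 158, 144, 144, 157, 169, 173, 174, 179, 187, 125, 62, 69, 93, 134, 193, 185, 182, 178])]
```

The body edges and bottom row agree: the tumbler sits about 4.8 mm from the gripper's centre along −x of the tool. I'll correct for that and lower it with a force stop.

```bash
python3 - <<'E'
from h import *
g=np.array([.5232,.1043])+.0048*u(67)
manip.move_straight([*g,.270],feed=.05);st()
s=manip.move_straight([*g,.235],feed=.03,f_stop=3);st(f"enter {s}")
if not s:
    s=manip.move_straight([*g,.186],feed=.03,f_stop=3);st(f"down {s}")
d=pickle.load(open("d0.pkl","rb"));X,Y=306,211
snap("s4",[("side",X-50,Y-50,100,75,6)])
E
```

```text
t30.2 p [0.525  0.1089 0.2695] F [ 0.3  0.3 -0.5] M [-0.05 -0.06  0.  ] w0.0604 g25
enter False t31.5 p [0.5251 0.1087 0.2351] F [-0.7  1.1 -1.2] M [ 0.08  0.13 -0.02] w0.0606 g25
down True t32.8 p [0.5248 0.1087 0.191 ] F [-1.9  0.2  2.2] M [0.   0.11 0.01] w0.0609 g25
```

View pics/s4.png

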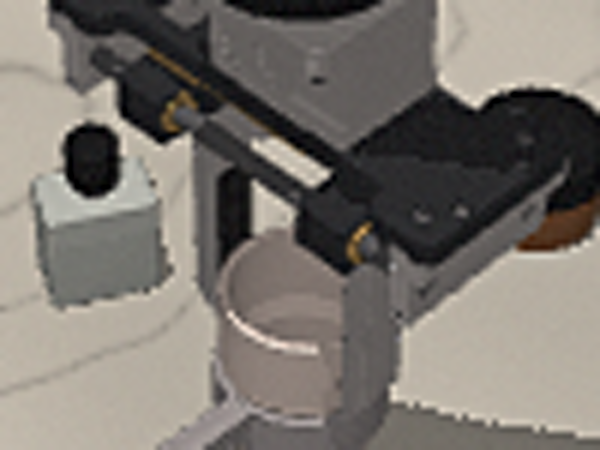

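The tumbler is down in the ring with its shoulder at the ring's top edge. I'll release it, retreat and check.

```bash
python3 - <<'E'
from h import *
p=manip.read_eef_pos()
manip.gripper_to(.085);st("open")
manip.move_straight([p[0],p[1],.32],feed=.12,f_stop=10);st("up")
manip.movep([.42,-.2,.32],Q(0));manip.sleep(.5);st()
d=snap("s5",[("top",200,110,100,120,4),("side",215,150,100,120,4)])
E
```

```text
open t33.5 p [0.5246 0.1087 0.1908] F [-0.5 -0.1  0.2] M [-0.05 -0.09  0.01] w0.0846 g0
up t34.7 p [0.5246 0.1087 0.3192] F [ 0.4 -0.3 -0. ] M [-0.08 -0.08  0.  ] w0.0851 g0
 t36.5 p [ 0.4201 -0.1999  0.32  ] F [0.2 0.6 0.2] M [0.09 0.08 0.  ] w0.0850 g0
```

View pics/s5.png

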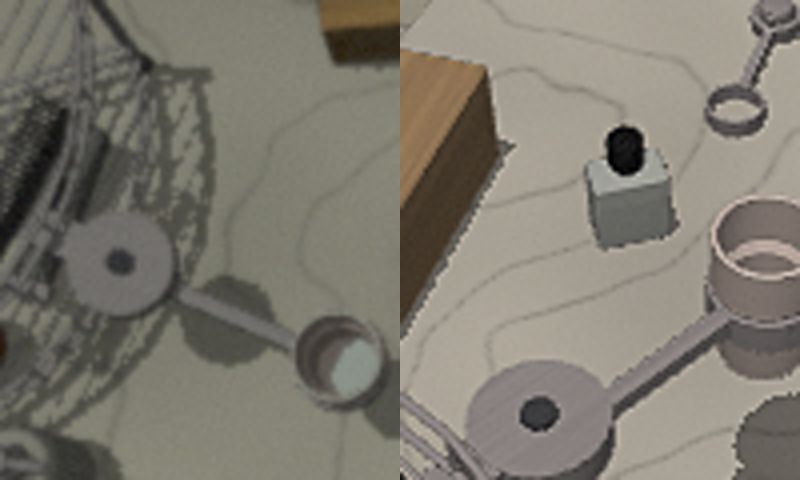

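The last picture shows the tumbler hanging upright in the ring (top crop 340,362; side crop 770,260). The holder is locked at the same angle as before, and the neighbours in view look undisturbed.

```bash
python3 -c "
from station import manip
print(manip.sign_off())"
```

```text
the job is handed in; nothing more can be done
None
```

The holder is locked in the socket and hangs by itself, the tumbler hangs upright in its ring, nothing else appeared moved in the final close-up, and the job was handed in at about 37 s of the 72 s allowed.

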